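# Close the tip-out tray and gather the drip fittings in its corner

## Robot

A 6-joint arm with a two-finger parallel gripper is mounted at the origin on the work surface. World frame = base frame: x ahead of the robot, y to its left, z up, the work surface at z = 0. Lengths are in mm, angles in degrees, forces in N, time in s.
With the tool pointing down it reaches from about 300 to 850 mm from the base axis. Payload 4.2 kg.
Tool frame: the origin (TCP) lies midway between the tips of the shut fingers; the grasp point (between the pads) lies 19 mm behind it; y points along the fingers, z is the direction in which the jaws open and shut, and the axes are right-handed (so a half turn about y gives the same grasp; the last joint's range is limited). The gripper opens to 91 mm and grips with 3 to 60 N. Pads are 32 mm wide; open, the fingers measure 118 mm over their backs; the gripper's body (76 mm by 178 mm) begins 60 mm behind the grasp point.
Start: joints at [68.583, 18.312, 89.639, -0, 72.044, -1.146], TCP at [199.22, 539.402, 213.976] pointing down, gripper open.
Joint ranges: [-177.97, 177.97], [-48.28, 115.42], [12.27, 149.76], [-77.06, 257.06], [2.81, 150.46], [-146.56, 146.56]. Speed limits (degrees/s): [147.25, 147.25, 180, 180, 180, 180].

## Interface

Orientations are given as [roll, pitch, yaw] about the fixed x, y, z axes, in that order (R = Rz(yaw) Ry(pitch) Rx(roll)).
In Python, from workcell import env gives the robot as it stands.
- The arm moves only by the shell command python3 -m handwheel 'ROWS' [FORCE]. ROWS is JSON, a list of rows, each a list of 3 entries, a list of its own where there are three numbers: the opening, from 0 (shut) to 1 (fully open), then the shift along the tool's x, y, z in mm, then the turn, a rotation vector about the tool's x, y, z in degrees. A call has exactly 10 rows; each row shifts and turns the commanded pose from where the row before left it, along the tool's axes as they then stand; what a row does not reach is not made up. A row lasts 1/12 s, in which the tool goes at most 41.7 mm and 7.16 degrees, less where a joint would pass 70% of its speed; a pose out of reach is approached as far as the arm can. A call is refused whole if a number of a shift passes 41.7 or a number of a turn 7.16, either way. A call with a gripper value outside its range is refused whole. The fingers move at their own pace and stop on an object; FORCE is the grip in N (left out, the last holds). Time passes only in rows, so rows that do not move let the fingers close, or fill a call up. It gives the time, the measured TCP pose, the force and the opening at its end, in the units of the state.
- env.state(): the state, without advancing time (a new reading comes with each control period).
- env.grab_frame(name): name is "side" or "top" or "wrist"; returns the picture (420x560x3 uint8, red, green, blue); there is no depth.
- env.camera_info(name): a dict with "fx", "fy", "cx", "cy" (pixels), "camera_from_world" (4x4, takes a point from world to camera coordinates); the wrist camera has in their place "mount" (4x4, takes a point from camera to tool coordinates, whose origin is the TCP and whose axes are the tool frame's). Camera axes: x right, y down, z forward; pixel columns grow to the right and rows downward; lengths in mm; the calibration is good to about 2 mm. A picture is of the moment at which its call begins: read the wrist's pose just before it. camera_info takes no time and is no camera call.
- env.job_done(): hands the job in, once; it reports no verdict.
Trained networks look in the newest picture that a camera, given by its name, has taken for a name from the list of things; names that differ only in an ending like _2 or _b are one class to them, and where a whole thing is asked for, a point or a joint stands for the part that bears it (a point fixed in the world has none). Each returns a list of dicts, best first, with "p" (0 to 1); they miss things now and then, are a little off and sometimes report something else, mostly with a low value. They report only what shows in the picture. A call takes as long as a camera call. They do not tell look-alikes from the thing itself.
- env.masks_of(camera, label): "region" (420x560 bool, what is visible of it) and "location" ([column, row] in pixels, amid what is visible of it).
The state is a dict: "time_s": time; "qpos": joint angles; "qvel": joint speeds; "effort": joint torques, N m; "ee_pos": TCP position; "ee_rot": TCP orientation; "force": force on the tool from outside, world axes, zero at the start; "torque": the same for the moment, N m; "gripper_width": finger opening in mm.
Only numpy, scipy, OpenCV 4.12 (cv2) and the standard library are available. Lean on these libraries where they do the work, as an engineer would, in place of code of your own. Each camera call takes 0.05 s, during which the arm holds its last target.

## Task

Take the yellow gate panel from the blue rack and slide it down into the grooves at the open end of the green tray until it is fully home. Then grip the white lug and raise that corner by about 30 degrees, with the diagonally opposite corner staying on the bench, so that all five brass fittings slide down into that low corner beside the gate; do not touch the fittings or spill any, and leave the pot, the bottle and the tin alone. Finish while still holding the tray tilted by its lug, with the fittings at rest in the corner.

Things in the scene. Friction and masses are not known exactly. Their poses are not given: they have to be found in the camera images.
- tray: loose green tray, 200 (x) x 230 (y) mm, rim 55 mm high, 0.6 kg, level on the bench. Origin: centre of the underside. Floor and walls 5 mm thick; walls at -x, +x, +y; the -y end is open for the gate. Slippery inside: fittings begin to slide at about 6 to 10 degrees of tilt.
- tray_slot (a point): middle of the gate's seat on the tray's inner floor, at tray (0, -100, 5) mm; the gate's origin comes here when home. The groove runs along x, 8.5 mm wide along y and 190 mm long, between pairs of white posts (8 mm thick, reaching 12 mm inwards from the side walls, 54 mm high above the bench, round tops).
- tray_lug (a point): grip point of the white lug on the tray's +x +y corner, at tray (86, 100, 82) mm. The lug is an upright plate 12 mm thick, 30 mm long, from 52 to 102 mm above the tray's underside; its length lies along the tray's diagonal (0.849 rad from tray x towards y), so grip it across that, from above. Wall tops are 27 mm below this point.
- tray_corner (a point): inner floor corner beside the gate and the -x wall, at tray (-89, -92, 5) mm: the fittings are to gather here, each one's origin within 85 mm.
- tray_foot (a point): outer bottom corner of the tray under the gathering corner, at tray (-100, -115, 0) mm: the tray pivots on it on the bench while the lug is raised.
- gate: loose yellow panel, 187 mm wide (its x), 6 mm thick (its y), 60 mm high, with a grip tab 44 mm wide, 12 mm thick, reaching up to 95 mm above the panel's foot in the middle; 0.1 kg. Lower corners and edges are rounded. Origin: middle of its lower edge; z up. It is the same either way round. It starts upright in the rack.
- rack: fixed blue rack, base 130 (its x) x 60 mm, 8 mm thick, with two cheeks 38 mm high that leave a 9 mm slot along x through its centre, in which the gate stands, its foot 8 mm above the bench. Origin: centre of the underside.
- fit0: loose brass drip fitting, a disc 24 mm across and 10 mm thick with a 12 mm spigot on top (17 mm high in all), 20 g. Origin: centre of its underside. It starts upright on the tray's floor.
- fit1: loose brass drip fitting, a disc 24 mm across and 10 mm thick with a 12 mm spigot on top (17 mm high in all), 20 g. Origin: centre of its underside. It starts upright on the tray's floor.
- fit2: loose brass drip fitting, a disc 24 mm across and 10 mm thick with a 12 mm spigot on top (17 mm high in all), 20 g. Origin: centre of its underside. It starts upright on the tray's floor.
- fit3: loose brass drip fitting, a disc 24 mm across and 10 mm thick with a 12 mm spigot on top (17 mm high in all), 20 g. Origin: centre of its underside. It starts upright on the tray's floor.
- fit4: loose brass drip fitting, a disc 24 mm across and 10 mm thick with a 12 mm spigot on top (17 mm high in all), 20 g. Origin: centre of its underside. It starts upright on the tray's floor.
- pot: bystander: empty terracotta pot, 90 mm across, 80 mm high. Origin: centre of its underside.
- mister: bystander: blue bottle with white cap, 64 mm across, 170 mm high. Origin: centre of its underside.
- tin: bystander: red closed tin, 60 (x) x 90 (y) x 50 mm. Origin: centre of its underside.
Not all that is in view belongs to the job. What is meant by the gate is not orange, and is the larger of those in its own colour.

How it is judged:
By the outcome, as a careful person would: the job done as asked, in the order asked, and still so for the second after the job is handed in, while the arm keeps its last pose, push and grip.
It also fails if it takes over 54 s, if anything falls off the work surface, if the arm or the gripper's body presses on something with over 40 N, if the wrist force passes 120 N, or if a joint passes its speed limit or range.

## Working session

There is one attempt and no reset: what is moved stays moved. The work goes in short steps, Python scripts to look and compute and a shell command to move; the robot and the scene stay as the last step left them, time stands still between calls to the robot, and variables do not carry over. Pictures are saved under pics/ and viewed, and the job is handed in when it is done.

```bash
ls; mkdir -p pics
python3 - <<'E'
from workcell import env
import cv2
s=env.state();print(s)
for n in("side","top","wrist"):
    im=env.grab_frame(n);cv2.imwrite(f"pics/{n}0.png",im[:,:,::-1]);c=env.camera_info(n);print(n,{k:(v if not hasattr(v,'round') or isinstance(v,float) else v.round(3).tolist()) for k,v in c.items()})
E
```

```text
pics
{'time_s': 0.0, 'qpos': array([ 6.85828755e+01,  1.83541299e+01,  8.97065787e+01,  9.92490665e-04,
        7.20431498e+01, -1.14808207e+00]), 'qvel': array([-0.00539145,  0.04201291,  0.08109932, -0.00761834, -0.01565389,
       -0.01609436]), 'effort': array([-6.53723646e-05, -4.12468314e+01, -2.31973654e+01,  7.27739884e-02,
        4.55429172e-02, -1.18541038e-04]), 'ee_pos': array([199.02825806, 538.92241142, 213.09415763]), 'ee_rot': array([-9.01038187e+01,  3.02435474e-03, -2.02693520e+01]), 'force': array([-0.32585265,  0.14812539,  0.1088907 ]), 'torque': array([ 0.01651735,  0.00387154, -0.02345045]), 'gripper_width': 91.41662206124565}
side {'fx': 477.72840624099575, 'fy': 477.72840624099575, 'cx': 279.0766364611911, 'cy': 218.5792837478371, 'camera_from_world': [[0.873, -0.487, 0.011, -528.994], [-0.347, -0.638, -0.687, 277.062], [0.342, 0.596, -0.726, 1307.423], [0.0, 0.0, 0.0, 1.0]]}
top {'fx': 414.8274385479983, 'fy': 414.8274385479983, 'cx': 277.2727443156428, 'cy': 208.2681233527156, 'camera_from_world': [[-0.015, -1.0, -0.012, 15.683], [-0.991, 0.017, -0.129, 584.507], [0.129, 0.009, -0.992, 1098.447], [0.0, 0.0, 0.0, 1.0]]}
wrist {'fx': 307.8691122893948, 'fy': 307.8691122893948, 'cx': 275.1787411231297, 'cy': 208.22846339126147, 'mount': [[0.0, 0.959, 0.283, -79.399], [0.0, -0.283, 0.959, -171.361], [1.0, -0.0, -0.0, 0.88], [0.0, 0.0, 0.0, 1.0]]}
```

View pics/side0.png

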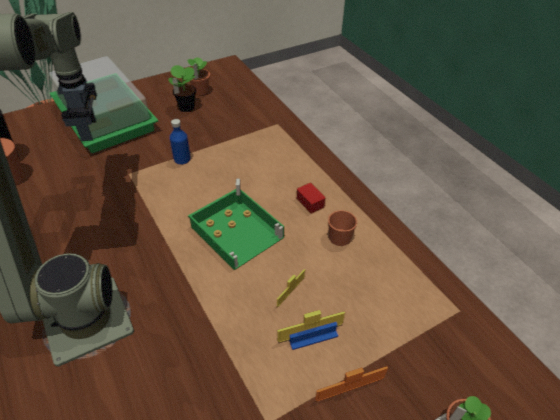

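View pics/top0.png

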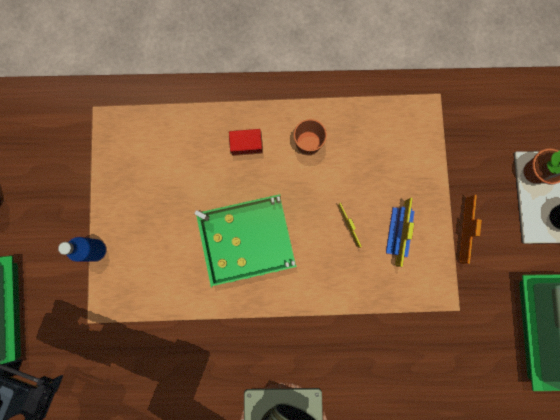

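View pics/wrist0.png

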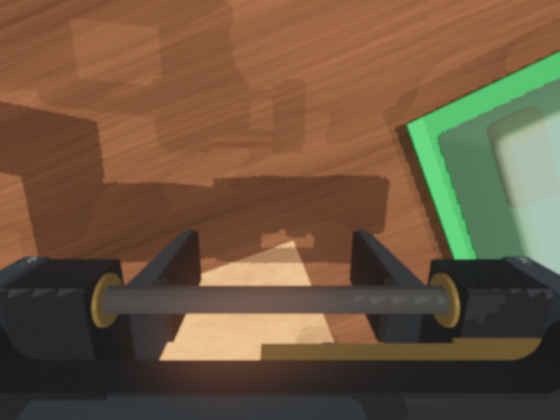

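The side view shows the gate in the blue rack at about (311,325), with a small yellow look-alike at (290,288) and an orange one at (352,382). The tray is at (237,228), its lug at (238,187). In the top view the tray is at (247,240) with its open end to the right, the lug at (201,215), and the gate at (407,232). Next I'll fit poses to the masks.

```bash
cat > h.py <<'E'
import numpy as np, cv2
from workcell import env
from scipy.optimize import minimize
from scipy.spatial.transform import Rotation as R
S=8
def cam(n):
    c=env.camera_info(n); T=np.array(c["camera_from_world"]) if n!="wrist" else None
    return c,T
def wristT(s=None):
    s=s or env.state(); c=env.camera_info("wrist")
    W=np.eye(4);W[:3,:3]=R.from_euler('xyz',s['ee_rot'],degrees=True).as_matrix();W[:3,3]=s['ee_pos']
    return np.linalg.inv(W@np.array(c["mount"]))
def proj(n,P,T=None):
    c,T0=cam(n); T=T0 if T is None else T
    p=np.atleast_2d(P)@T[:3,:3].T+T[:3,3]
    return np.c_[c['fx']*p[:,0]/p[:,2]+c['cx'],c['fy']*p[:,1]/p[:,2]+c['cy']]
def ray(n,uv,z,T=None):
    c,T0=cam(n); T=T0 if T is None else T
    d=T[:3,:3].T@np.array([(uv[0]-c['cx'])/c['fx'],(uv[1]-c['cy'])/c['fy'],1]); o=-T[:3,:3].T@T[:3,3]
    return o+d*(z-o[2])/d[2]
def box(x0,x1,y0,y1,z0,z1): return np.array([[x,y,z] for x in(x0,x1) for y in(y0,y1) for z in(z0,z1)],float)
d=0.849
lug=np.array([[86+a*np.cos(d)-b*np.sin(d),100+a*np.sin(d)+b*np.cos(d),z] for a in(-15,15) for b in(-6,6) for z in(52,102)])
tray=[box(-100,100,-115,115,0,5),box(-100,-95,-115,115,0,55),box(95,100,-115,115,0,55),box(-100,100,110,115,0,55),lug]
gate=[box(-93.5,93.5,-3,3,0,60),box(-22,22,-6,6,0,95)]
rack=[box(-65,65,-30,30,0,8),box(-65,65,4.5,12,0,38),box(-65,65,-12,-4.5,0,38)]
def xf(P,pose): # x,y,z,yaw deg
    return P@R.from_euler('z',pose[3],degrees=True).as_matrix().T+np.array(pose[:3])
def render(n,parts,pose,T=None):
    m=np.zeros((420,560),np.uint8)
    for b in parts:
        h=cv2.convexHull(proj(n,xf(b,pose),T).astype(np.float32))
        cv2.fillConvexPoly(m,(h*16).round().astype(np.int32),1,shift=4)
    return m>0
def grab(n,fn=None):
    s=env.state();im=env.grab_frame(n)
    if fn: cv2.imwrite("pics/"+fn,im[:,:,::-1])
    return im,s
def fit(parts,masks,z,p0):
    def cost(p):
        r=0
        for n,m in masks.items():
            k=render(n,parts,[p[0],p[1],z,p[2]]);r+=1-(k&m).sum()/max(1,(k|m).sum())
        return r
    p=np.array(p0,float)
    for sc in(20,5,2):
        sim=np.vstack([p]+[p+np.eye(3)[i]*sc for i in range(3)])
        p=minimize(cost,p,method='Nelder-Mead',options=dict(initial_simplex=sim,xatol=.05,fatol=1e-4)).x
    return p,cost(p)
E
python3 - <<'E'
from h import *
M={}
for n in("top","side"):
    env.grab_frame(n)
    for l in("tray","gate","rack","tray_lug","tray_slot","fit0"):
        r=env.masks_of(n,l)
        print(n,l,[(round(k['p'],2),np.round(k['location']),k['region'].sum()) for k in r])
        for i,k in enumerate(r): M[f"{n}|{l}|{i}"]=k['region']
np.savez_compressed("m0.npz",**M)
print(ray("top",(247,240),0),ray("top",(402,232),0),env.state()['time_s'])
E
```

```text
top tray [(0.96, array([249., 240.]), np.int64(6195))]
top gate [(0.83, array([404., 234.]), np.int64(499)), (0.66, array([351., 225.]), np.int64(137)), (0.57, array([472., 229.]), np.int64(938)), (0.47, array([246., 238.]), np.int64(6424))]
top rack [(0.82, array([399., 236.]), np.int64(688))]
top tray_lug [(0.62, array([247., 242.]), np.int64(6145)), (0.61, array([241., 261.]), np.int64(37)), (0.48, array([221., 264.]), np.int64(55))]
top tray_slot [(0.85, array([249., 240.]), np.int64(6273))]
top fit0 [(0.61, array([229., 219.]), np.int64(56)), (0.46, array([242., 259.]), np.int64(27)), (0.38, array([215., 238.]), np.int64(42))]
side tray [(0.93, array([236., 228.]), np.int64(4345)), (0.19, array([310., 198.]), np.int64(564))]
side gate [(0.73, array([353., 379.]), np.int64(921)), (0.72, array([290., 280.]), np.int64(270)), (0.68, array([310., 325.]), np.int64(719))]
side rack [(0.86, array([312., 333.]), np.int64(726))]
side tray_lug [(0.69, array([238., 229.]), np.int64(4332))]
side tray_slot [(0.75, array([239., 228.]), np.int64(4185))]
side fit0 [(0.63, array([229., 213.]), np.int64(47)), (0.56, array([215., 230.]), np.int64(47)), (0.49, array([248., 214.]), np.int64(33)), (0.4, array([231., 224.]), np.int64(25)), (0.21, array([237., 229.]), np.int64(4294))]
[501.27187364  93.0271345    0.        ] [ 516.76266118 -341.66192256    0.        ] 0.85
```

Run:
```python
from h import *
M=np.load("m0.npz")
def clean(m): return cv2.morphologyEx(m.astype(np.uint8),cv2.MORPH_CLOSE,np.ones((9,9)))>0
tm={"top":clean(M["top|tray|0"]),"side":clean(M["side|tray|0"])}
gm={"top":M["top|gate|0"],"side":M["side|gate|2"]}
rm={"top":M["top|rack|0"],"side":M["side|rack|0"]}
gr={k:clean(gm[k]|rm[k]) for k in gm}
for y in(0,8): 
    t=fit(tray,tm,0,[501,93,y]);print("tray",t)
for n in tm: print(n,fit(tray,{n:tm[n]},0,t[0]))
g=fit(gate,gm,8,[516,-345,8]);print("gate",g)
for n in gm: print(n,fit(gate,{n:gm[n]},8,g[0]))
print("rack",fit(rack,rm,0,[516,-335,8]))
RG=[xf(b,[0,0,8,0]) for b in gate]+rack
print("both",fit(RG,gr,0,[516,-335,8]))
# color masks of gate
for n in("top","side"):
    im=env.grab_frame(n);o=im[:,:,::-1].copy()
    for parts,p,z in((tray,t[0],0),(gate,g[0],8)):
        for b in parts:
            cv2.polylines(o,[cv2.convexHull(proj(n,xf(b,[p[0],p[1],z,p[2]])).astype(np.float32)).round().astype(np.int32)],1,(255,0,255),1)
    x0,y0=(180,170) if n=="top" else(180,170)
    cv2.imwrite(f"pics/fit_{n}.png",cv2.resize(o[y0:y0+200,x0:x0+260],None,fx=3,fy=3,interpolation=cv2.INTER_NEAREST))
```

```text
tray (array([500.52029962,  92.58614522,  11.71885543]), np.float64(0.05140102963052873))Traceback (most recent call last):
  File "<stdin>", line 9, in <module>
  File "h.py", line 48, in fit
    p=minimize(cost,p,method='Nelder-Mead',options=dict(initial_simplex=sim,xatol=.05,fatol=1e-4)).x
      ~~~~~~~~^^^^^^^^^^^^^^^^^^^^^^^^^^^^^^^^^^^^^^^^^^^^^^^^^^^^^^^^^^^^^^^^^^^^^^^^^^^^^^^^^^^^
    res = _minimize_neldermead(fun, x0, args, callback, bounds=bounds,
                               **options)
    fxcc = func(xcc)
    fx = function(np.copy(x), *(wrapper_args + args))
  File "h.py", line 43, in cost
    k=render(n,parts,[p[0],p[1],z,p[2]]);r+=1-(k&m).sum()/max(1,(k|m).sum())
  File "h.py", line 32, in render
    h=cv2.convexHull(proj(n,xf(b,pose),T).astype(np.float32))
                     ~~~~^^^^^^^^^^^^^^^^
  File "h.py", line 14, in proj
    c,T0=cam(n); T=T0 if T is None else T
         ~~~^^^
  File "h.py", line 7, in cam
    c=env.camera_info(n); T=np.array(c["camera_from_world"]) if n!="wrist" else None
ValueError: time passes only in moves, steps and waits
```

```bash
python3 - <<'E'
s=open('h.py').read()
s=s.replace('''def cam(n):
    c=env.camera_info(n);''','''import functools
@functools.lru_cache(None)
def cam(n):
    c=env.camera_info(n);''').replace('c=env.camera_info("wrist")','c=cam("wrist")[0]')
open('h.py','w').write(s)
E
cat > a.py <<'E'
from h import *
M=np.load("m0.npz")
def clean(m): return cv2.morphologyEx(m.astype(np.uint8),cv2.MORPH_CLOSE,np.ones((9,9)))>0
tm={"top":clean(M["top|tray|0"]),"side":clean(M["side|tray|0"])}
gm={"top":M["top|gate|0"],"side":M["side|gate|2"]}
rm={"top":M["top|rack|0"],"side":M["side|rack|0"]}
gr={k:clean(gm[k]|rm[k]) for k in gm}
for y in(0,8): 
    t=fit(tray,tm,0,[501,93,y]);print("tray",t)
for n in tm: print(n,fit(tray,{n:tm[n]},0,t[0]))
g=fit(gate,gm,8,[516,-345,8]);print("gate",g)
for n in gm: print(n,fit(gate,{n:gm[n]},8,g[0]))
print("rack",fit(rack,rm,0,[516,-335,8]))
RG=[xf(b,[0,0,8,0]) for b in gate]+rack
print("both",fit(RG,gr,0,[516,-335,8]))
for n in("top","side"):
    im=env.grab_frame(n);o=np.ascontiguousarray(im[:,:,::-1]);cv2.imwrite(f"pics/raw_{n}.png",o)
    for parts,p,z in((tray,t[0],0),(gate,g[0],8)):
        for b in parts:
            cv2.polylines(o,[cv2.convexHull(proj(n,xf(b,[p[0],p[1],z,p[2]])).astype(np.float32)).round().astype(np.int32)],1,(255,0,255),1)
    x0,y0=(180,170)
    cv2.imwrite(f"pics/fit_{n}.png",cv2.resize(o[y0:y0+190,x0:x0+260],None,fx=3,fy=3,interpolation=cv2.INTER_NEAREST))
E
python3 a.py
```

```text
tray (array([500.52029962,  92.58614522,  11.71885543]), np.float64(0.05140102963052873))
tray (array([501.72258502,  92.37248486,  12.26735255]), np.float64(0.0468891338347136))
top (array([500.52443803,  91.86549536,  11.47156283]), np.float64(0.020918599363346946))
side (array([501.91895065,  92.37576275,  12.24222192]), np.float64(0.01978494623655913))
gate (array([ 514.39590978, -332.94805027,  -10.03576422]), np.float64(0.722726694299011))
top (array([ 514.39590978, -332.94805027,  -10.03576422]), np.float64(0.34685863874345546))
side (array([ 517.32978894, -331.25879599,   -8.17093465]), np.float64(0.3623445825932504))
rack (array([ 518.42676383, -334.8218874 ,  -11.21290038]), np.float64(0.7588839353344732))
both (array([ 517.42462687, -334.73328705,  -11.18518749]), np.float64(0.23527346898807988))
```

View pics/fit_top.png

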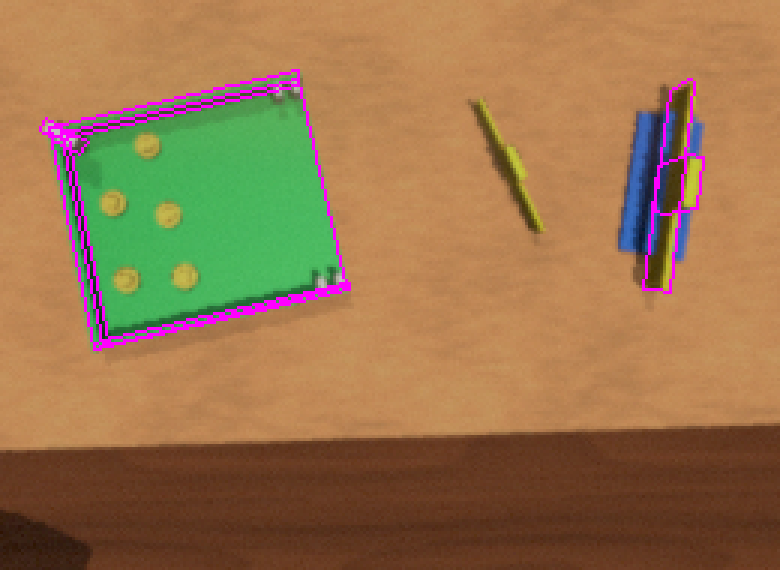

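View pics/fit_side.png

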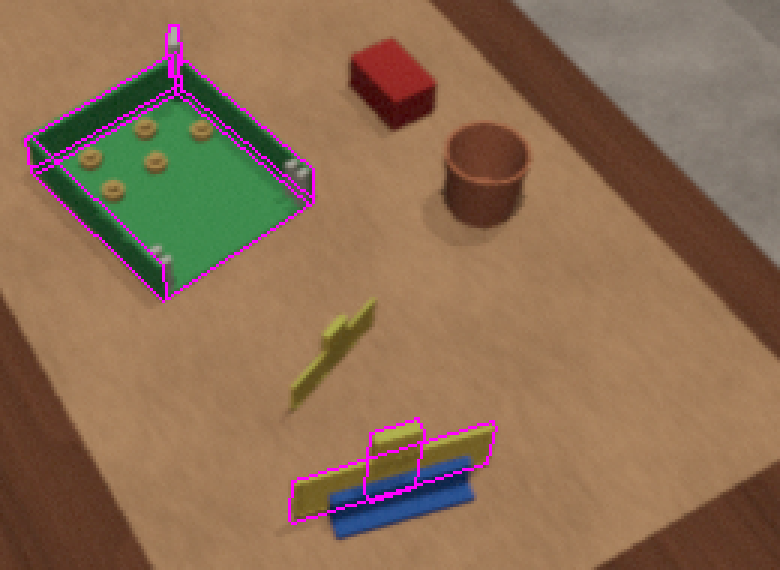

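The tray fit is good: about (501.5, 92.3), yaw 12°. The gate is at about (517, −335), yaw −11°. I'll move above the gate.

```bash
cat >> h.py <<'E'
def to(x,y,z,yaw):
    s=env.state();Rm=R.from_euler('xyz',s['ee_rot'],degrees=True)
    d=Rm.inv().apply(np.array([x,y,z])-s['ee_pos'])
    tgt=R.from_euler('xyz',[-90,0,yaw],degrees=True)
    rv=(Rm.inv()*tgt).as_rotvec(degrees=True)
    print("t",round(s['time_s'],2),"pos",s['ee_pos'].round(1),"rot",s['ee_rot'].round(2),"F",s['force'].round(1),"w",round(s['gripper_width'],1),"q",s['qpos'].round(0),"\n shift(tool)",d.round(2),"turn",rv.round(2))
E
python3 -m handwheel '[[1,[25,0,-29.5],[0,0,0]],[1,[25,0,-29.5],[0,0,0]],[1,[25,0,-29.5],[0,0,0]],[1,[25,0,-29.5],[0,0,0]],[1,[25,0,-29.5],[0,0,0]],[1,[25,0,-29.5],[0,0,0]],[1,[25,0,-29.5],[0,0,0]],[1,[25,0,-29.5],[0,0,0]],[1,[25,0,-29.5],[0,0,0]],[1,[25,0,-29.5],[0,0,0]]]'
python3 -m handwheel '[[1,[25,0,-29.5],[0,0,0]],[1,[25,0,-29.5],[0,0,0]],[1,[25,0,-29.5],[0,0,0]],[1,[25,0,-29.5],[0,0,0]],[1,[25,0,-29.5],[0,0,0]],[1,[25,0,-29.5],[0,0,0]],[1,[25,0,-29.5],[0,0,0]],[1,[25,0,-29.5],[0,0,0]],[1,[25,0,-29.5],[0,0,0]],[1,[25,0,-29.5],[0,0,0]]]'
python3 -c "
from h import *
to(517,-335,200,-10.8)"
```

```text
time_s: 1.78
ee_pos: [331.7, 174.4, 214.3]
ee_rot: [-90.0, -0.0, -20.2]
force: [1.4, -0.2, -0.2]
gripper_width: 91.2
time_s: 2.62
ee_pos: [464.1, -189.4, 214.1]
ee_rot: [-90.0, -0.0, -20.3]
force: [0.5, -0.6, 0.9]
gripper_width: 91.3
t 2.62 pos [ 464.1 -189.4  214.1] rot [-8.998e+01 -3.000e-02 -2.031e+01] F [ 0.5 -0.6  0.9] w 91.3 q [-24.  12.  99.   0.  69. -93.] 
 shift(tool) [ 100.15   14.09 -118.22] turn [-0.01 -9.51  0.03]
```

```bash
python3 -m handwheel '[[1,[25,3,-29.5],[0,0,0]],[1,[25,3,-29.5],[0,0,0]],[1,[25,4,-29.5],[0,0,0]],[1,[25,4,-29.5],[0,0,0]],[1,[0,0,0],[0,-4.75,0]],[1,[0,0,0],[0,-4.75,0]],[1,[0,0,0],[0,0,0]],[1,[0,0,0],[0,0,0]],[1,[0,0,0],[0,0,0]],[1,[0,0,0],[0,0,0]]]'
python3 - <<'E'
from h import *
im,s=grab("wrist","w1.png")
to(517,-335,200,-10.8)
r=env.masks_of("wrist","gate")
print([(round(k['p'],2),np.round(k['location']),k['region'].sum()) for k in r])
o=np.ascontiguousarray(im[:,:,::-1]);T=wristT(s)
for b in gate: cv2.polylines(o,[cv2.convexHull(proj("wrist",xf(b,[517.4,-334.7,8,-11]),T).astype(np.float32)).round().astype(np.int32)],1,(255,0,255),1)
cv2.imwrite("pics/w1o.png",o)
E
```

```text
time_s: 3.45
ee_pos: [516.8, -332.2, 200.2]
ee_rot: [-90.0, -0.0, -10.8]
force: [-0.4, -0.7, 0.4]
gripper_width: 91.3
t 3.5 pos [ 516.8 -332.2  200.3] rot [-9.001e+01 -2.000e-02 -1.079e+01] F [ 0.2  0.8 -0.2] w 91.0 q [ -34.   22.   86.    0.   72. -113.] 
 shift(tool) [ 0.74  0.25 -2.73] turn [0.01 0.01 0.02]
[(0.66, array([120., 216.]), np.int64(5155)), (0.55, array([402., 182.]), np.int64(1549))]
```

View pics/w1o.png

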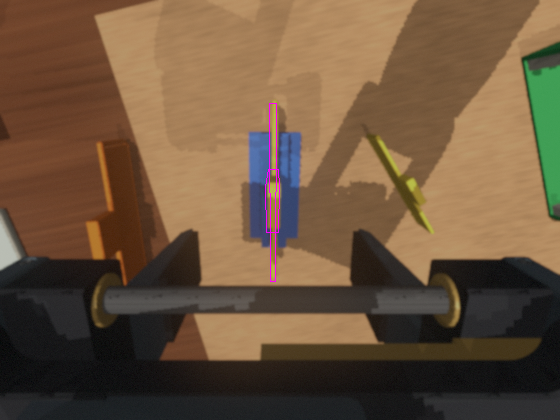

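```bash
python3 -c "
import cv2,numpy as np
a=cv2.imread('pics/w1.png')[90:290,220:330];b=cv2.imread('pics/w1o.png')[90:290,220:330]
cv2.imwrite('pics/z1.png',cv2.resize(np.hstack([a,b]),None,fx=3,fy=3,interpolation=cv2.INTER_NEAREST))"
```

```text
(no output)
```

View pics/z1.png

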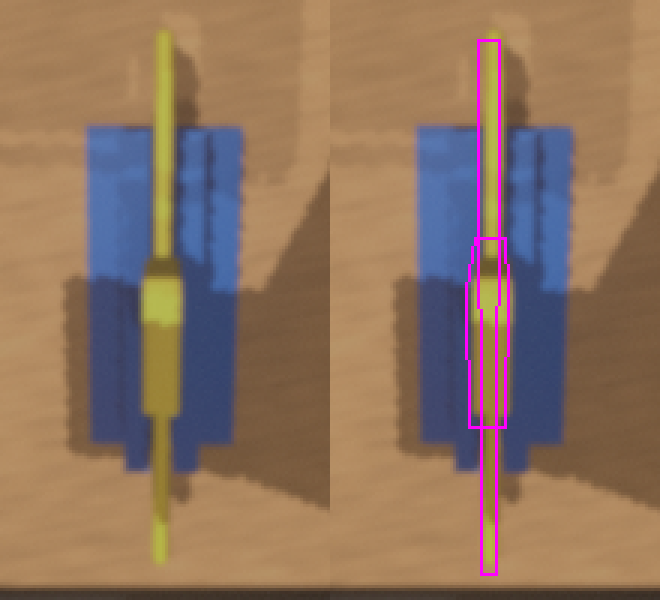

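The wrist view shows the gate's panel centred at about (274,190), roughly 3 px further along +x than the model predicted, with yaw about −10.5°. I'll descend and grip.

```bash
python3 -m handwheel '[[1,[2.2,26,-1],[0,-0.3,0]],[1,[2.2,26,-1],[0,0,0]],[1,[0,26,0],[0,0,0]],[1,[0,26,0],[0,0,0]],[1,[0,20,0],[0,0,0]],[1,[0,7,0],[0,0,0]],[0,[0,0,0],[0,0,0]],[0,[0,0,0],[0,0,0]],[0,[0,0,0],[0,0,0]],[0,[0,0,0],[0,0,0]]]' 30
python3 -m handwheel '[[0,[0,0,0],[0,0,0]],[0,[0,0,0],[0,0,0]],[0,[0,0,0],[0,0,0]],[0,[0,0,0],[0,0,0]],[0,[0,0,0],[0,0,0]],[0,[0,0,0],[0,0,0]],[0,[0,0,0],[0,0,0]],[0,[0,0,0],[0,0,0]],[0,[0,0,0],[0,0,0]],[0,[0,0,0],[0,0,0]]]' 30
python3 - <<'E'
from h import *
grab("wrist","w2.png")
to(520,-334,200,-10.5)
print(xf(np.array([[0,-100,5]]),[501.5,92.3,0,12]))
E
```

```text
time_s: 4.38
ee_pos: [521.7, -336.0, 70.7]
ee_rot: [-90.1, -0.2, -10.5]
force: [0.2, -0.3, 0.1]
gripper_width: 67.5
time_s: 5.22
ee_pos: [520.7, -335.3, 68.9]
ee_rot: [-90.0, 0.0, -10.5]
force: [0.1, -0.1, 0.2]
gripper_width: 11.9
t 5.27 pos [ 520.7 -335.3   68.9] rot [-8.998e+01  1.000e-02 -1.048e+01] F [ 0.4  0.5 -0.1] w 12.1 q [ -34.   29.   95.    0.   56. -113.] 
 shift(tool) [  -0.94 -131.15    1.18] turn [-0.02  0.02 -0.01]
[[522.29116908  -5.51476007   5.        ]]
```

View pics/w2.png

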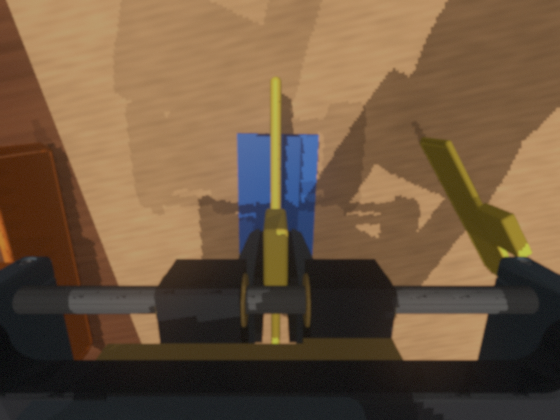

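```bash
cat >> h.py <<'E'
def toolpt(uv,ty): # wrist pixel -> tool coords on plane tool y=ty
    c=cam("wrist")[0];m=np.array(c["mount"])
    d=m[:3,:3]@np.array([(uv[0]-c['cx'])/c['fx'],(uv[1]-c['cy'])/c['fy'],1]);o=m[:3,3]
    return o+d*(ty-o[1])/d[1]
E
python3 - <<'E'
from h import *
im=cv2.imread("pics/w2.png")
h=cv2.cvtColor(im,cv2.COLOR_BGR2HSV)
m=((h[:,:,0]>22)&(h[:,:,0]<36)&(h[:,:,1]>150)&(h[:,:,2]>80))
for r in range(70,90): 
    c=np.where(m[r,250:300])[0]+250; print(r,(c.min(),c.max()) if len(c) else None,end=' ')
print()
for r in (100,140,180,205):
    c=np.where(m[r,250:300])[0]+250; print(r,c.min(),c.max(),toolpt((c.mean(),r),.9).round(1))
print(toolpt((276,76.5),.9))
cv2.imwrite("pics/z2.png",cv2.resize(im[60:240,230:330],None,fx=3.3,fy=3.3,interpolation=cv2.INTER_NEAREST))
E
```

```text
70 None 71 None 72 None 73 None 74 None 75 None 76 None 77 (np.int64(274), np.int64(276)) 78 (np.int64(273), np.int64(278)) 79 (np.int64(272), np.int64(279)) 80 (np.int64(271), np.int64(279)) 81 (np.int64(271), np.int64(279)) 82 (np.int64(271), np.int64(279)) 83 (np.int64(271), np.int64(279)) 84 (np.int64(271), np.int64(279)) 85 (np.int64(271), np.int64(279)) 86 (np.int64(271), np.int64(279)) 87 (np.int64(271), np.int64(279)) 88 (np.int64(271), np.int64(279)) 89 (np.int64(271), np.int64(279)) 
100 271 279 [-88.2   0.9   0.7]
140 273 279 [-67.5   0.9   1.5]
180 273 278 [-45.2   0.9   0.8]
205 272 278 [-30.5   0.9   0.6]
[-99.66658389   0.9          1.10369258]
```

View pics/z2.png

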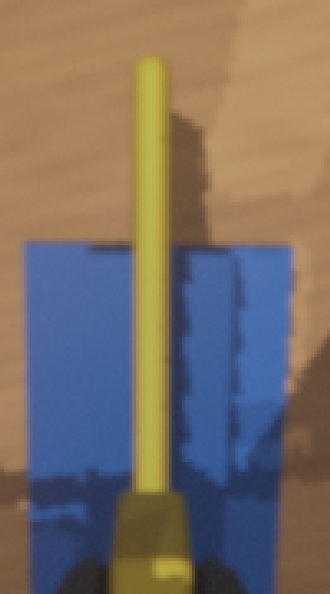

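The gate is gripped (width 12 mm). The far end shows the gate's centre 6 mm towards tool −x from the TCP. I misread the image direction: image up is world −x, so my x correction went the wrong way. The pads still bear fully on the tab. Now I'll lift and carry it.

```bash
python3 -m handwheel '[[0,[0,-10,0],[0,0,0]],[0,[0,-20,0],[0,0,0]],[0,[0,-30,0],[0,0,0]],[0,[0,-35,0],[0,0,0]],[0,[0,-35,0],[0,0,0]],[0,[-5.4,0,33.5],[0,0,0]],[0,[-5.4,0,33.5],[0,0,0]],[0,[-5.4,0,33.5],[0,0,0]],[0,[-5.4,0,33.5],[0,0,0]],[0,[-5.4,0,33.5],[0,0,0]]]' 30
python3 -m handwheel '[[0,[-5.4,0,33.5],[0,0,0]],[0,[-5.4,0,33.5],[0,0,0]],[0,[-5.4,0,33.5],[0,0,0]],[0,[-5.4,0,33.5],[0,0,0]],[0,[0,0,0],[0,-5.6,0]],[0,[0,0,0],[0,-5.6,0]],[0,[0,0,0],[0,-5.6,0]],[0,[0,0,0],[0,-5.6,0]],[0,[0,0,0],[0,0,0]],[0,[0,0,0],[0,0,0]]]' 30
python3 - <<'E'
from h import *
im,s=grab("wrist","w3.png");T=wristT(s)
to(528.4,-4.2,140,12)
o=np.ascontiguousarray(im[:,:,::-1])
posts=[box(a,b,y0,y0+8,5,54) for a,b in((-95,-83),(83,95)) for y0 in(-112.25,-95.75)]
for b in tray+posts: cv2.polylines(o,[cv2.convexHull(proj("wrist",xf(b,[501.5,92.3,0,12]),T).astype(np.float32)).round().astype(np.int32)],1,(255,0,255),1)
cv2.imwrite("pics/w3o.png",o)
E
```

```text
time_s: 6.1
ee_pos: [524.3, -164.4, 199.7]
ee_rot: [-90.0, -0.0, -10.5]
force: [0.9, 0.2, -1.6]
gripper_width: 11.8
time_s: 6.93
ee_pos: [527.7, -30.1, 199.5]
ee_rot: [-90.0, -0.0, 11.8]
force: [0.0, 0.1, -0.8]
gripper_width: 11.6
t 6.98 pos [527.7 -30.2 199.3] rot [-9.000e+01 -2.000e-02  1.179e+01] F [-0.   0.6 -1.5] w 11.7 q [  -5.   15.   97.    0.   68. -106.] 
 shift(tool) [ 5.99 59.31 25.26] turn [ 0.   -0.21  0.02]
```

View pics/w3o.png

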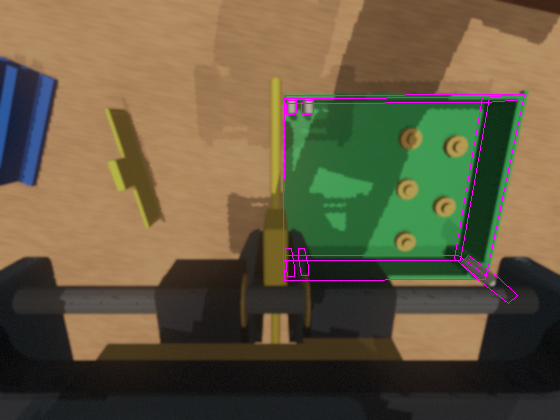

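View pics/w3.png

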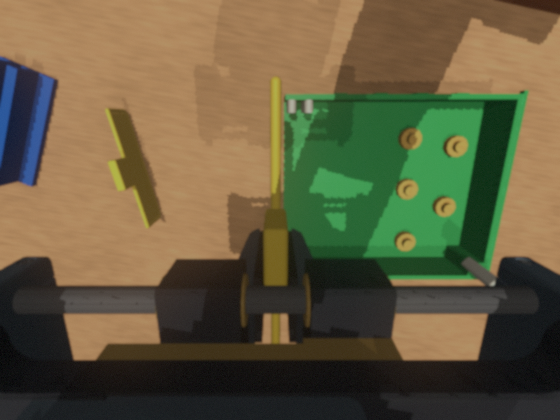

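```bash
python3 -c "
import cv2,numpy as np
a=cv2.imread('pics/w3.png');b=cv2.imread('pics/w3o.png')
f=lambda r0,c0:np.hstack([cv2.resize(k[r0:r0+48,c0:c0+64],None,fx=6,fy=6,interpolation=cv2.INTER_NEAREST) for k in(a,b)])
cv2.imwrite('pics/z3.png',np.vstack([f(75,265),f(75,480)]))
f=lambda r0,c0:np.hstack([cv2.resize(k[r0:r0+48,c0:c0+64],None,fx=6,fy=6,interpolation=cv2.INTER_NEAREST) for k in(a,b)])
cv2.imwrite('pics/z3b.png',np.vstack([f(240,275),f(240,450)]))"
```

```text
(no output)
```

View pics/z3.png

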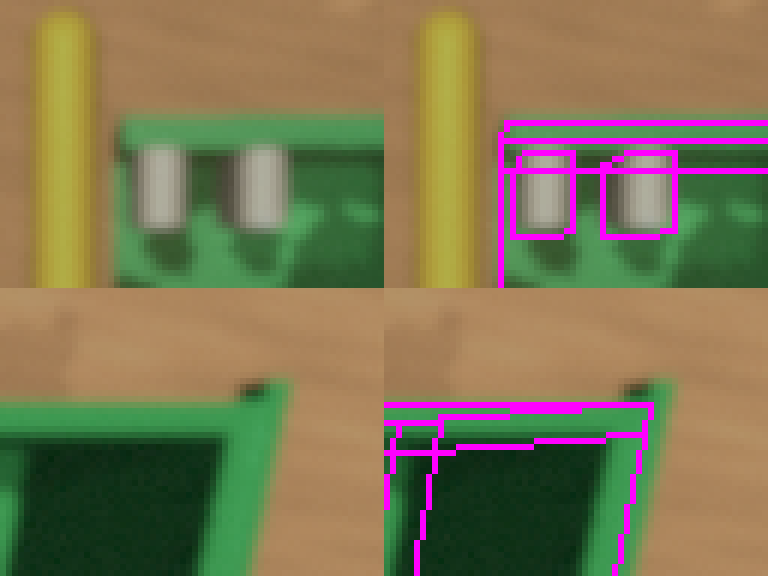

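View pics/z3b.png

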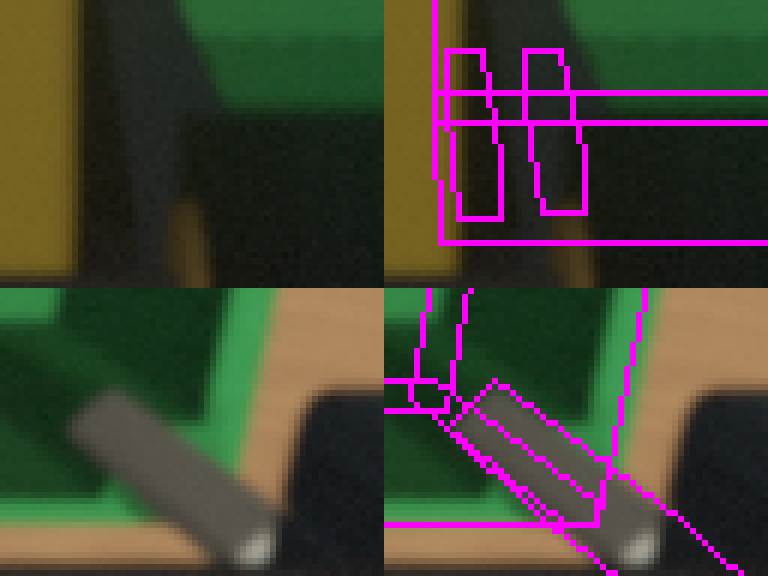

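```bash
cat > b.py <<'E'
from h import *
from scipy.optimize import least_squares
import sys
s=env.state();T=wristT(s)
pts=[((291.8,113.3),(-83,-108.25,54)),((308.7,113.3),(-83,-91.75,54))]
lx=[((340,94.5),-100),((500,93.7),-100),((285,99.7),-95),((510,99.5),-95),((465,279.5),100),((465,274.8),95)]
ly=[((495.8,240),115),((521.7,123),115),((512.8,123),110),((489.2,240),110)]
def res(p):
    Ri=R.from_euler('z',-p[2],degrees=True)
    f=lambda uv,z:Ri.apply(ray("wrist",uv,z,T)-np.array([p[0],p[1],0]))
    r=[]
    for uv,q in pts: r+=list((f(uv,q[2])-q)[:2])
    r+=[f(uv,55)[0]-x for uv,x in lx]+[f(uv,55)[1]-y for uv,y in ly]
    return r
q=least_squares(res,[501,92,12],loss='soft_l1');print(q.x.round(2),np.round(q.fun if 0 else res(q.x),1))
slot=xf(np.array([[0,-100,5]]),[q.x[0],q.x[1],0,q.x[2]])[0];print("slot",slot)
P=R.from_euler('xyz',s['ee_rot'],degrees=True).inv().apply(slot-s['ee_pos']);print("slot in tool",P)
E
python3 b.py
```

```text
[501.28  93.11  12.11] [ 0.  -0.7  0.1 -0.6 -0.   0.2 -0.6  0.5  0.4 -0.6  2.1  3.2 -0.6 -0.2]
slot [522.25759292  -4.6661063    5.        ]
slot in tool [-1.73591242e-01  1.94311909e+02  2.60675314e+01]
```

The wrist view shows the tray's groove posts at (292,106) and (308,106), and the gate's edge at column 275. Taking the difference within this one camera, the gate must go +6 in tool x and +24.6 in tool z. I'll align it and come down to just above the posts.

```bash
python3 -m handwheel '[[0,[3,0,12.3],[0,-0.3,0]],[0,[3,0,12.3],[0,0,0]],[0,[0,20,0],[0,0,0]],[0,[0,25,0],[0,0,0]],[0,[0,20,0],[0,0,0]],[0,[0,8,0],[0,0,0]],[0,[0,0,0],[0,0,0]],[0,[0,0,0],[0,0,0]],[0,[0,0,0],[0,0,0]],[0,[0,0,0],[0,0,0]]]' 30
python3 - <<'E'
from h import *
im,s=grab("wrist","w4.png");T=wristT(s)
to(528.4,-4.2,140,12.1)
o=np.ascontiguousarray(im[:,:,::-1])
a=o[60:150,240:340]
cv2.imwrite("pics/z4.png",cv2.resize(a,None,fx=6,fy=6,interpolation=cv2.INTER_NEAREST))
E
```

```text
time_s: 7.82
ee_pos: [529.5, -4.7, 127.3]
ee_rot: [-90.0, -0.2, 12.2]
force: [-0.0, 0.1, -0.6]
gripper_width: 11.4
t 7.87 pos [529.3  -4.7 127.2] rot [-90.03  -0.14  12.22] F [-0.2  0.4 -1.3] w 12.1 q [  -2.   18.  103.    0.   58. -104.] 
 shift(tool) [ -0.75 -12.81   0.69] turn [0.03 0.12 0.14]
```

View pics/w4.png

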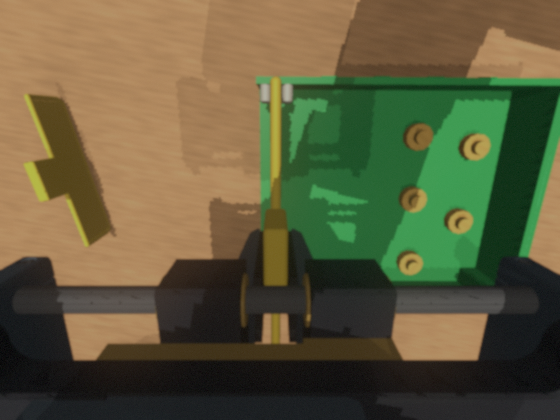

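View pics/z4.png

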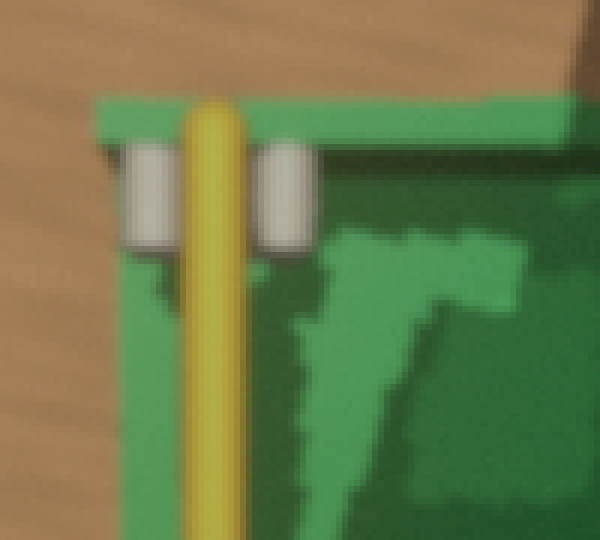

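Run:
```python
from h import *
print(toolpt((276,84.2),72.2), toolpt((276,76.3),72.2), toolpt((276,76.5),.9))
im=cv2.imread("pics/w4.png").astype(int)
g=im[:,:,1]-im[:,:,2]   # green minus red
for c in (260,300,320,350,400,450,500,530):
    col=g[65:100,c]; r=np.where(col>15)[0][:1]
    k=r[0]; v=col[k-1];print(c,round(65+k-1+(15-v)/(col[k]-v),2),end=' | ')
print()
for r in(105,115,130,150,170,190,210,225):
    row=g[r,245:272];k=np.where(row>15)[0]
    if len(k): k=k[0];v=row[k-1];e=245+k-1+(15-v)/(row[k]-v);print(r,round(e,2),toolpt((e,r),122.2).round(2))
```

```text
[-102.67107071   72.2           0.88174645] [-108.06226436   72.2           0.87957655] [-99.47502259   0.9          0.7073727 ]
260 75.88 | 300 76.14 | 320 76.22 | 350 76.88 | 400 76.69 | 450 76.96 | 500 77.29 | 530 77.57 | 
105 259.38 [-89.99 122.2  -14.03]
115 259.38 [-81.33 122.2  -14.16]
130 259.53 [-68.05 122.2  -14.22]
150 259.64 [-49.79 122.2  -14.38]
170 259.85 [-30.85 122.2  -14.45]
190 260.08 [-11.2  122.2  -14.52]
210 260.59 [  9.2  122.2  -14.29]
225 260.59 [ 25.02 122.2  -14.51]
```

The slot centre is about 0.5 mm to +z at the visible end, the tray's yaw relative to the tool is −0.3°, and the x gap at this end is 3 mm where 1.5 mm is wanted. I'll correct these and start inserting.

```bash
python3 -m handwheel '[[0,[-1.3,0,0.1],[0,0.3,0]],[0,[0,0,0],[0,0,0]],[0,[0,3,0],[0,0,0]],[0,[0,3,0],[0,0,0]],[0,[0,3,0],[0,0,0]],[0,[0,3,0],[0,0,0]],[0,[0,3,0],[0,0,0]],[0,[0,3,0],[0,0,0]],[0,[0,0,0],[0,0,0]],[0,[0,0,0],[0,0,0]]]' 30
python3 - <<'E'
from h import *
im,s=grab("wrist","w5.png")
to(528.4,-4.2,66,11.9)
a=np.ascontiguousarray(im[:,:,::-1])[50:150,240:340]
cv2.imwrite("pics/z5.png",cv2.resize(a,None,fx=6,fy=6,interpolation=cv2.INTER_NEAREST))
E
```

```text
time_s: 8.7
ee_pos: [527.1, -4.9, 107.7]
ee_rot: [-90.0, 0.0, 11.9]
force: [0.2, 0.3, -0.1]
gripper_width: 11.9
t 8.75 pos [527.2  -4.9 107.9] rot [-90.     0.    11.93] F [-0.6 -0.2 -0.7] w 11.9 q [  -2.   19.  105.    0.   56. -104.] 
 shift(tool) [ 1.35 41.87  0.48] turn [-0.    0.03 -0.  ]
```

View pics/z5.png

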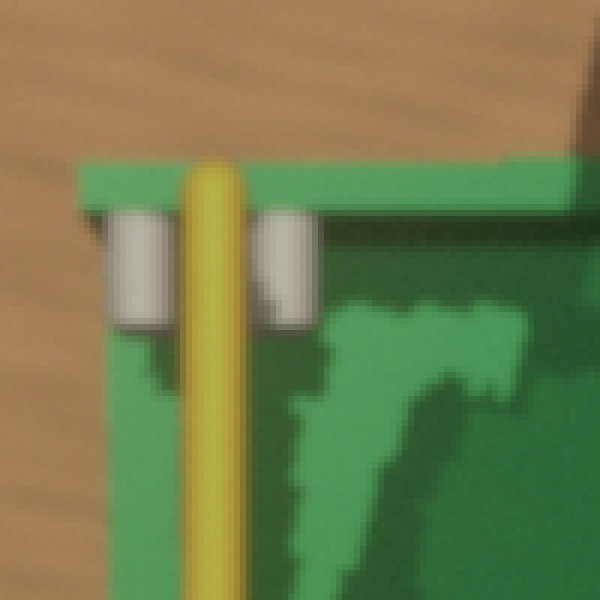

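The gate is centred between the posts (gate column 213, posts' mid 211 in the zoom), the foot is already in the groove, and there's no contact force. Continuing down.

```bash
python3 -m handwheel '[[0,[0,4,0],[0,0,0]],[0,[0,5,0],[0,0,0]],[0,[0,5,0],[0,0,0]],[0,[0,5,0],[0,0,0]],[0,[0,5,0],[0,0,0]],[0,[0,5,0],[0,0,0]],[0,[0,5,0],[0,0,0]],[0,[0,4,0],[0,0,0]],[0,[0,0,0],[0,0,0]],[0,[0,0,0],[0,0,0]]]' 30
python3 -m handwheel '[[0,[0,1,0],[0,0,0]],[0,[0,1,0],[0,0,0]],[0,[0,1,0],[0,0,0]],[0,[0,1,0],[0,0,0]],[0,[0,0.5,0],[0,0,0]],[0,[0,0.5,0],[0,0,0]],[0,[0,0,0],[0,0,0]],[0,[0,0,0],[0,0,0]],[0,[0,0,0],[0,0,0]],[0,[0,0,0],[0,0,0]]]' 30
```

```text
time_s: 9.58
ee_pos: [527.1, -5.0, 69.7]
ee_rot: [-90.0, 0.0, 11.9]
force: [-0.2, 0.2, -1.4]
gripper_width: 11.6
time_s: 10.42
ee_pos: [527.6, -5.0, 65.8]
ee_rot: [-90.0, -0.1, 11.9]
force: [-1.1, -1.1, 5.8]
gripper_width: 11.7
```

```bash
python3 -m handwheel '[[0,[0,1,0],[0,0,0]],[0,[0,0.5,0],[0,0,0]],[0,[0,0,0],[0,0,0]],[0,[0,0,0],[0,0,0]],[0,[0,0,0],[0,0,0]],[0,[0,0,0],[0,0,0]],[0,[0,0,0],[0,0,0]],[0,[0,0,0],[0,0,0]],[0,[0,0,0],[0,0,0]],[0,[0,0,0],[0,0,0]]]' 30
python3 -m handwheel '[[0.5,[0,-1.5,0],[0,0,0]],[0.5,[0,0,0],[0,0,0]],[0.5,[0,0,0],[0,0,0]],[0.5,[0,0,0],[0,0,0]],[0.5,[0,0,0],[0,0,0]],[0.5,[0,-15,0],[0,0,0]],[0.5,[0,-35,0],[0,0,0]],[0.5,[0,-40,0],[0,0,0]],[0.5,[0,-25,0],[0,0,0]],[0.5,[0,0,0],[0,0,0]]]'
python3 - <<'E'
from h import *
to(528.4,-4.2,66,11.9)
M={}
for n in("top","side","wrist"):
    im,s=grab(n,f"g6_{n}.png")
    r=env.masks_of(n,"tray");print(n,[(round(k['p'],2),np.round(k['location']),k['region'].sum()) for k in r]);M[n]=r[0]['region']
np.savez_compressed("m6.npz",**M)
E
```

```text
time_s: 11.25
ee_pos: [528.3, -5.0, 65.7]
ee_rot: [-90.0, -0.2, 11.9]
force: [-1.2, -1.0, 14.7]
gripper_width: 11.6
time_s: 12.08
ee_pos: [530.7, -5.1, 185.5]
ee_rot: [-90.2, -0.6, 11.9]
force: [-0.4, 0.5, -0.0]
gripper_width: 45.6
t 12.08 pos [530.7  -5.1 185.5] rot [-90.15  -0.64  11.93] F [-0.4  0.5 -0. ] w 45.6 q [  -2.   15.   98.    0.   66. -104.] 
 shift(tool) [ -3.37 119.51   1.63] turn [0.15 0.03 0.64]
top [(0.69, array([232., 253.]), np.int64(3979))]
side [(0.67, array([230., 228.]), np.int64(3533))]
wrist [(0.95, array([385., 171.]), np.int64(39036))]
```

Run:
```python
import cv2,numpy as np
a=cv2.imread('pics/g6_side.png')[160:300,180:340];b=cv2.imread('pics/g6_top.png')[170:310,180:340]
cv2.imwrite('pics/z6.png',cv2.resize(np.hstack([a,b]),None,fx=2.5,fy=2.5,interpolation=cv2.INTER_CUBIC))
```

```text
(no output)
```

View pics/z6.png

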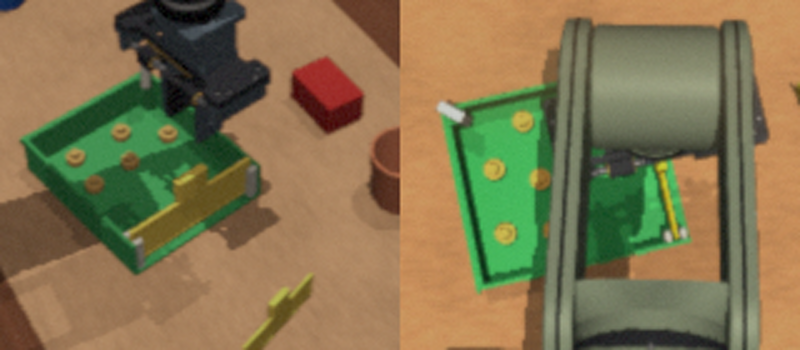

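View pics/g6_wrist.png

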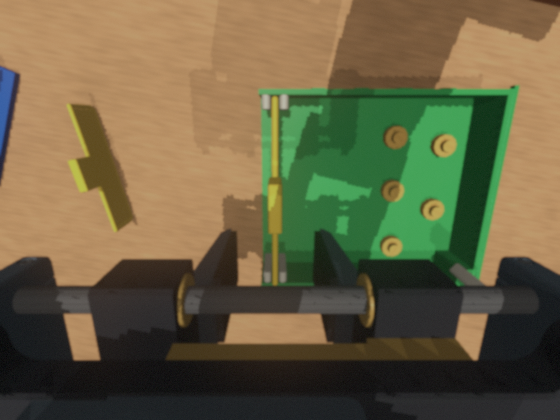

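The gate is home: contact began at z 65.8, its floor height, and held at 14.7 N. It sits between the posts at both ends, at wrist (275,100) and (275,270). Now to the lug. I'll grip with the half-turned yaw of −119.4°, which keeps joint 6 mid-range, leaves the camera looking into the tray, and makes the tilt a turn about +tool z.

```bash
python3 -m handwheel '[[0.5,[12.9,0,33.6],[0,0,0]],[0.5,[12.9,0,33.6],[0,0,0]],[0.5,[12.9,0,33.6],[0,0,0]],[0.5,[12.9,0,33.6],[0,0,0]],[0.5,[12.9,0,33.6],[0,0,0]],[0.5,[12.9,0,33.6],[0,0,0]],[0.5,[0,0,0],[0,7,0]],[0.5,[0,0,0],[0,7,0]],[0.5,[0,0,0],[0,7,0]],[0.5,[0,0,0],[0,7,0]]]'
python3 -m handwheel '[[0.5,[0,0,0],[0,7,0]],[0.5,[0,0,0],[0,7,0]],[0.5,[0,0,0],[0,7,0]],[0.5,[0,0,0],[0,7,0]],[0.5,[0,0,0],[0,7,0]],[0.5,[0,0,0],[0,7,0]],[0.5,[0,0,0],[0,7,0]],[0.5,[0,0,0],[0,7,0]],[0.5,[0,0,0],[0,7,0]],[0.5,[0,0,0],[0,7,0]]]'
python3 -m handwheel '[[0.5,[0,0,0],[0,7,0]],[0.5,[0,0,0],[0,7,0]],[0.5,[0,0,0],[0,7,0]],[0.5,[0,0,0],[0,7,0]],[0.5,[0,0,0],[0,5.3,0]],[0.5,[0,0,0],[0,0,0]],[0.5,[0,0,0],[0,0,0]],[0.5,[0,0,0],[0,0,0]],[0.5,[0,0,0],[0,0,0]],[0.5,[0,0,0],[0,0,0]]]'
python3 - <<'E'
from h import *
im,s=grab("wrist","w7.png");T=wristT(s)
to(564.7,208.4,63,-119.4)
o=np.ascontiguousarray(im[:,:,::-1])
for b in tray: cv2.polylines(o,[cv2.convexHull(proj("wrist",xf(b,[501.3,92.8,0,11.95]),T).astype(np.float32)).round().astype(np.int32)],1,(255,0,255),1)
cv2.imwrite("pics/w7o.png",o)
E
```

```text
time_s: 13.22
ee_pos: [560.5, 208.5, 178.2]
ee_rot: [-90.1, 0.1, -16.4]
force: [-0.1, 0.4, -0.2]
gripper_width: 45.8
time_s: 14.05
ee_pos: [560.6, 208.1, 178.3]
ee_rot: [-90.2, -0.0, -86.4]
force: [0.3, 0.1, -0.3]
gripper_width: 45.4
time_s: 14.88
ee_pos: [561.2, 208.3, 179.7]
ee_rot: [-90.0, -0.0, -119.3]
force: [-1.0, 0.5, 1.1]
gripper_width: 45.8
t 14.93 pos [561.2 208.3 179.9] rot [ -90.01   -0.   -119.33] F [-0.6  0.5  0.4] w 45.4 q [19. 22. 90.  0. 69. 49.] 
 shift(tool) [ -1.86 116.85   3.04] turn [0.01 0.07 0.  ]
```

View pics/w7o.png

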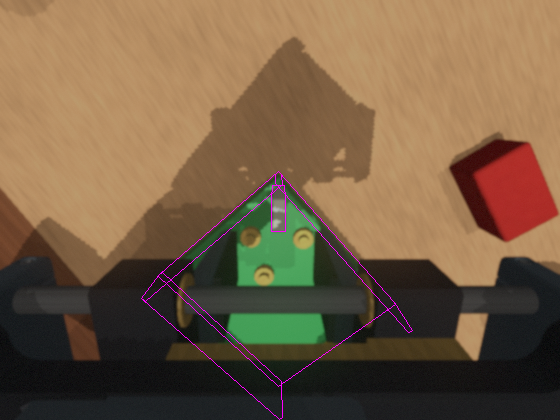

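View pics/w7.png

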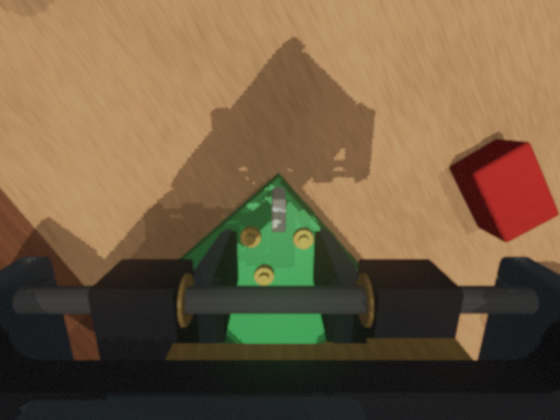

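The overlay agrees with the lug in the picture (about (279,210)) to within 1–2 px. I'll descend and grip.

```bash
python3 -m handwheel '[[0.5,[-1.9,20,3],[0,0,0]],[0.5,[0,30,0],[0,0,0]],[0.5,[0,30,0],[0,0,0]],[0.5,[0,20,0],[0,0,0]],[0.5,[0,12,0],[0,0,0]],[0.5,[0,4,0],[0,0,0]],[0.5,[0,0,0],[0,0,0]],[0,[0,0,0],[0,0,0]],[0,[0,0,0],[0,0,0]],[0,[0,0,0],[0,0,0]]]' 45
python3 -m handwheel '[[0,[0,0,0],[0,0,0]],[0,[0,0,0],[0,0,0]],[0,[0,0,0],[0,0,0]],[0,[0,0,0],[0,0,0]],[0,[0,0,0],[0,0,0]],[0,[0,0,0],[0,0,0]],[0,[0,0,0],[0,0,0]],[0,[0,0,0],[0,0,0]],[0,[0,0,0],[0,0,0]],[0,[0,0,0],[0,0,0]]]' 45
python3 - <<'E'
from h import *
im,s=grab("wrist","w8.png");grab("side","s8.png")
to(564.7,208.4,63,-119.4)
f=xf(np.array([[-100,-115,0]]),[501.3,92.8,0,11.95])[0]
print(f,R.from_euler('xyz',s['ee_rot'],degrees=True).inv().apply(s['ee_pos']-f))
E
```

```text
time_s: 15.77
ee_pos: [565.6, 208.8, 65.3]
ee_rot: [-89.9, 0.1, -119.4]
force: [-1.1, -0.0, -0.8]
gripper_width: 28.4
time_s: 16.6
ee_pos: [564.9, 208.7, 64.5]
ee_rot: [-90.0, 0.0, -119.4]
force: [-0.9, 0.9, 5.9]
gripper_width: 11.8
t 16.7 pos [564.9 208.6  64.5] rot [-8.9990e+01  4.0000e-02 -1.1939e+02] F [-2.   0.5  5.5] w 11.9 q [19. 28. 98.  0. 54. 49.] 
 shift(tool) [ 0.29  1.54 -0.04] turn [-0.01  0.01 -0.04]
[427.27880541 -40.41359822   0.        ] [-284.60116384  -64.32288396   -2.33118747]
```

View pics/w8.png

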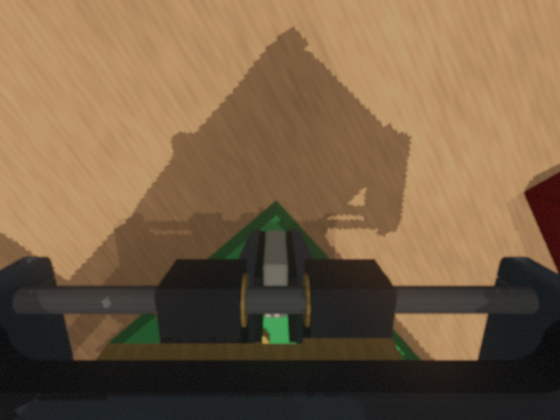

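View pics/s8.png

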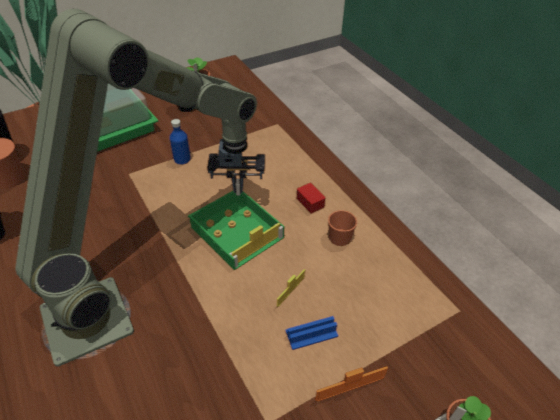

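The lug is gripped at width 11.9. I'll raise it slowly on the arc about the foot: per 0.6° row, the shift is (0.69, −2.98, 0) and the turn +0.6° about tool z.

```bash
python3 -m handwheel '[[0,[0.35,-1.5,0],[0,0,0.3]],[0,[0.69,-2.98,0],[0,0,0.6]],[0,[0.69,-2.98,0],[0,0,0.6]],[0,[0.69,-2.98,0],[0,0,0.6]],[0,[0.69,-2.98,0],[0,0,0.6]],[0,[0.69,-2.98,0],[0,0,0.6]],[0,[0.69,-2.98,0],[0,0,0.6]],[0,[0.69,-2.98,0],[0,0,0.6]],[0,[0.69,-2.98,0],[0,0,0.6]],[0,[0.69,-2.98,0],[0,0,0.6]]]' 45
python3 -m handwheel '[[0,[0.69,-2.98,0],[0,0,0.6]],[0,[0.69,-2.98,0],[0,0,0.6]],[0,[0.69,-2.98,0],[0,0,0.6]],[0,[0.69,-2.98,0],[0,0,0.6]],[0,[0.69,-2.98,0],[0,0,0.6]],[0,[0.69,-2.98,0],[0,0,0.6]],[0,[0.69,-2.98,0],[0,0,0.6]],[0,[0.69,-2.98,0],[0,0,0.6]],[0,[0.69,-2.98,0],[0,0,0.6]],[0,[0.69,-2.98,0],[0,0,0.6]]]' 45
python3 - <<'E'
from h import *
grab("side","s9.png");grab("top","t9.png");to(564.7,208.4,63,-119.4)
import cv2
a=cv2.imread('pics/s9.png')[110:310,160:340];b=cv2.imread('pics/t9.png')[150:350,160:340]
cv2.imwrite('pics/z9.png',cv2.resize(np.hstack([a,b]),None,fx=2.2,fy=2.2,interpolation=cv2.INTER_CUBIC))
E
```

```text
time_s: 17.53
ee_pos: [560.5, 201.3, 91.9]
ee_rot: [-90.0, 5.7, -119.4]
force: [-0.0, -0.6, -5.8]
gripper_width: 11.8
time_s: 18.37
ee_pos: [555.3, 191.8, 120.7]
ee_rot: [-90.0, 11.8, -119.4]
force: [-0.5, -0.2, -6.5]
gripper_width: 11.8
t 18.47 pos [555.6 191.7 121. ] rot [ -89.97   11.78 -119.42] F [-0.4 -0.3 -7.3] w 11.7 q [ 13.  20. 103.  11.  50.  36.] 
 shift(tool) [-6.81 60.63 -0.27] turn [ -0.03  -0.02 -11.78]
```

View pics/z9.png

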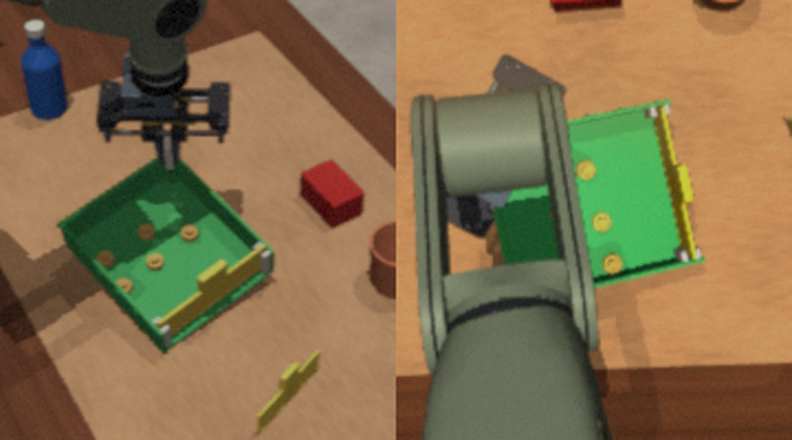

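All five fittings are still in the tray and starting to slide. The wrist carries about 7 N, nearly the whole tray, so the foot may be only just touching. I'll bias the arc about 2 mm lower and continue.

```bash
python3 -m handwheel '[[0,[0.69,-1.98,0],[0,0,0.6]],[0,[0.69,-1.98,0],[0,0,0.6]],[0,[0.69,-2.98,0],[0,0,0.6]],[0,[0.69,-2.98,0],[0,0,0.6]],[0,[0.69,-2.98,0],[0,0,0.6]],[0,[0.69,-2.98,0],[0,0,0.6]],[0,[0.69,-2.98,0],[0,0,0.6]],[0,[0.69,-2.98,0],[0,0,0.6]],[0,[0.69,-2.98,0],[0,0,0.6]],[0,[0.69,-2.98,0],[0,0,0.6]]]' 45
python3 - <<'E'
from h import *
s=env.state();print(s['force'],s['torque'])
import cv2
grab("side","s10.png");grab("wrist","w10.png")
a=cv2.imread('pics/s10.png')[110:310,160:340];b=cv2.imread('pics/w10.png')[200:,160:400]
cv2.imwrite('pics/z10.png',np.hstack([cv2.resize(a,(396,440),interpolation=cv2.INTER_CUBIC),cv2.resize(b,(400,440))]))
E
```

```text
time_s: 19.3
ee_pos: [549.0, 180.0, 146.2]
ee_rot: [-90.0, 17.8, -119.4]
force: [1.0, 2.2, -0.3]
gripper_width: 11.3
[ 1.03108218  2.15223779 -0.25635746] [-0.50372928  0.46592686 -0.05180551]
```

View pics/z10.png

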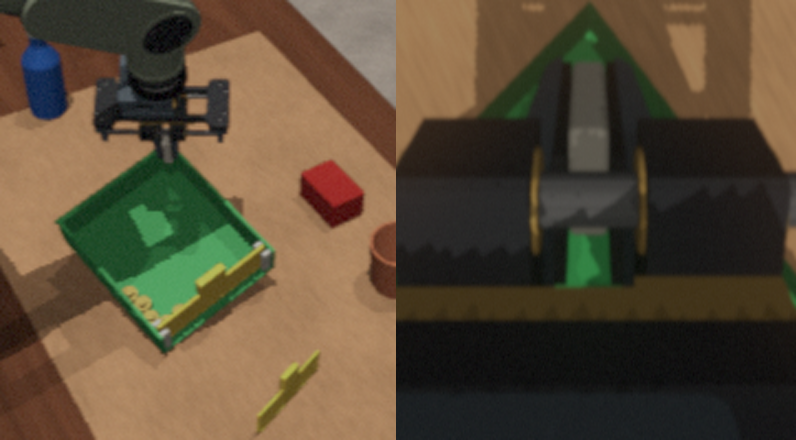

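The foot is now firmly on the bench, since the wrist force dropped to about 0. The fittings have slid towards the low corner, around (143,303) in the crop. Continuing to 30°.

```bash
python3 -m handwheel '[[0,[0.69,-3.48,0],[0,0,0.6]],[0,[0.69,-2.98,0],[0,0,0.6]],[0,[0.69,-2.98,0],[0,0,0.6]],[0,[0.69,-2.98,0],[0,0,0.6]],[0,[0.69,-2.98,0],[0,0,0.6]],[0,[0.69,-2.98,0],[0,0,0.6]],[0,[0.69,-2.98,0],[0,0,0.6]],[0,[0.69,-2.98,0],[0,0,0.6]],[0,[0.69,-2.98,0],[0,0,0.6]],[0,[0.69,-2.98,0],[0,0,0.6]]]' 45
python3 -m handwheel '[[0,[0.69,-2.98,0],[0,0,0.6]],[0,[0.69,-2.98,0],[0,0,0.6]],[0,[0.69,-2.98,0],[0,0,0.6]],[0,[0.69,-2.98,0],[0,0,0.6]],[0,[0.69,-2.98,0],[0,0,0.6]],[0,[0.69,-2.98,0],[0,0,0.6]],[0,[0.69,-2.98,0],[0,0,0.6]],[0,[0.69,-2.98,0],[0,0,0.6]],[0,[0.69,-2.98,0],[0,0,0.6]],[0,[0.69,-2.98,0],[0,0,0.6]]]' 45
python3 - <<'E'
from h import *
s=env.state();print(s['force'],s['torque'],s['qpos'].round())
grab("side","s11.png");grab("top","t11.png")
a=cv2.imread('pics/s11.png')[110:310,160:340];b=cv2.imread('pics/t11.png')[150:350,160:340]
cv2.imwrite('pics/z11.png',cv2.resize(np.hstack([a,b]),None,fx=2.2,fy=2.2,interpolation=cv2.INTER_CUBIC))
for n in("side","top"):
    for l in("fit0","tray"):
        print(n,l,[(round(k['p'],2),np.round(k['location']),k['region'].sum()) for k in env.masks_of(n,l)])
E
```

```text
time_s: 20.23
ee_pos: [540.3, 165.0, 171.8]
ee_rot: [-90.0, 23.8, -119.4]
force: [0.6, 0.3, -3.0]
gripper_width: 11.9
time_s: 21.07
ee_pos: [530.9, 148.1, 195.5]
ee_rot: [-90.0, 29.8, -119.4]
force: [1.7, 1.0, -1.6]
gripper_width: 12.0
[ 1.71791221  1.02031398 -1.56932977] [-0.73042598  0.37235401  0.07033353] [ -1.  10. 111.  35.  50.   7.]
side fit0 [(0.52, array([224., 253.]), np.int64(40)), (0.49, array([224., 249.]), np.int64(35))]
side tray [(0.76, array([234., 215.]), np.int64(4772)), (0.59, array([313., 331.]), np.int64(1133))]
top fit0 []
top tray [(0.88, array([258., 221.]), np.int64(1297)), (0.22, array([311., 133.]), np.int64(955))]
```

View pics/z11.png

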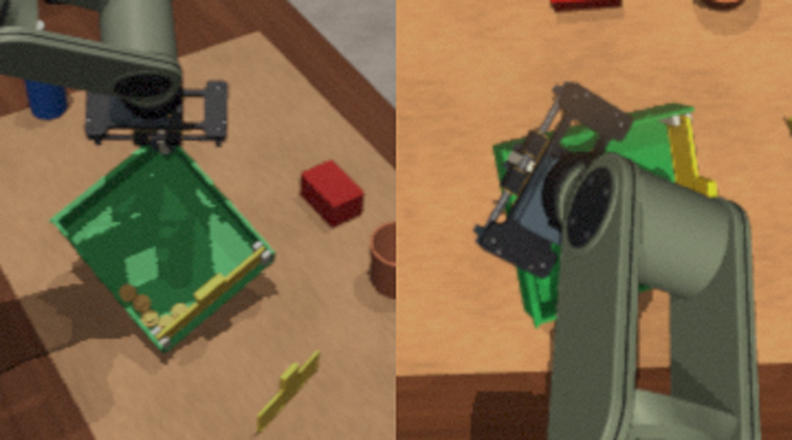

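```bash
python3 -m handwheel '[[0,[0,0,0],[0,0,0]],[0,[0,0,0],[0,0,0]],[0,[0,0,0],[0,0,0]],[0,[0,0,0],[0,0,0]],[0,[0,0,0],[0,0,0]],[0,[0,0,0],[0,0,0]],[0,[0,0,0],[0,0,0]],[0,[0,0,0],[0,0,0]],[0,[0,0,0],[0,0,0]],[0,[0,0,0],[0,0,0]]]' 45
cat > ov.py <<'E'
from h import *
import sys
im,s=grab("side",sys.argv[1]+".png")
print(s['ee_pos'].round(1),s['ee_rot'].round(2),s['force'].round(1),s['time_s'])
f=np.array([427.28,-40.41,0]);R0=R.from_euler('xyz',[-90,0,-119.4],degrees=True)
outs=[]
for ang in(28,30,32):
    # rotate world about horiz axis = tool z by ang through foot
    ax=R0.apply([0,0,1]);Q=R.from_rotvec(ax*np.radians(ang))
    tr=lambda P:Q.apply(xf(np.array(P,float),[501.3,92.8,0,11.95])-f)+f
    o=np.ascontiguousarray(im[:,:,::-1])
    o=cv2.resize(o,None,fx=3,fy=3,interpolation=cv2.INTER_CUBIC)
    for b in tray+[xf(g,[0,-100,5,0]) for g in gate]: cv2.polylines(o,[cv2.convexHull((proj("side",tr(b))*3+1).astype(np.float32)).round().astype(np.int32)],1,(255,0,255),1)
    t=np.linspace(0,np.pi/2,40);arc=np.c_[-89+85*np.cos(t),-92+85*np.sin(t),0*t+5]
    cv2.polylines(o,[(proj("side",tr(arc))*3+1).round().astype(np.int32)],0,(0,0,255),1)
    outs.append(o[420:820,510:800])
cv2.imwrite(f"pics/{sys.argv[1]}o.png",cv2.resize(np.hstack(outs),(800,int(800*400/870))))
cv2.imwrite(f"pics/{sys.argv[1]}z.png",cv2.resize(outs[1],None,fx=1.5,fy=1.5))
E
python3 ov.py s12
```

```text
time_s: 22.2
ee_pos: [530.8, 148.2, 195.1]
ee_rot: [-90.0, 29.7, -119.4]
force: [0.1, -0.5, -1.9]
gripper_width: 11.7
[530.8 148.2 195.1] [ -90.01   29.69 -119.37] [ 0.1 -0.5 -1.9] 22.2
```

View pics/s12o.png

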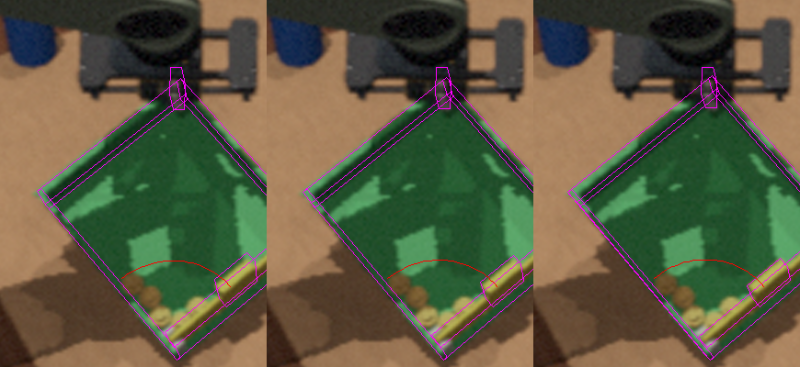

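View pics/s12z.png

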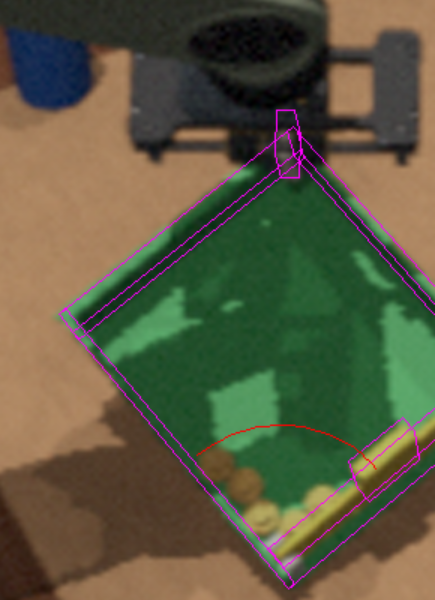

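Run:
```python
from h import *
im=cv2.imread("pics/s12.png")
cv2.imwrite("pics/s12c.png",cv2.resize(im[225:285,200:270],None,fx=10,fy=10,interpolation=cv2.INTER_CUBIC))
f=np.array([427.28,-40.41,0]);ax=R.from_euler('xyz',[-90,0,-119.4],degrees=True).apply([0,0,1])
Q=R.from_rotvec(ax*np.radians(29.7))
c,T=cam("side")
def traypt(uv,tz):
    d=T[:3,:3].T@np.array([(uv[0]-c['cx'])/c['fx'],(uv[1]-c['cy'])/c['fy'],1]);o=-T[:3,:3].T@T[:3,3]
    iz=R.from_euler('z',-11.95,degrees=True);g=lambda P:iz.apply(Q.inv().apply(P-f)+f-np.array([501.3,92.8,0]))
    o2=g(o);d2=iz.apply(Q.inv().apply(d));return o2+d2*(tz-o2[2])/d2[2]
for z in((213,463),(243,485),(263,517),(290,522),(320,497)):
    uv=(170+z[0]/4.5,140+z[1]/4.5)
    for tz in(5,15,):
        p=traypt(uv,tz);print(np.round(uv,1),tz,p.round(1),"dist",np.hypot(*(p[:2]-[-89,-92])).round(1))
```

```text
[217.3 242.9] 5 [-84.5 -19.8   5. ] dist 72.4
[217.3 242.9] 15 [-84.8 -22.   15. ] dist 70.1
[224.  247.8] 5 [-78.7 -44.5   5. ] dist 48.6
[224.  247.8] 15 [-79.1 -46.6  15. ] dist 46.5
[228.4 254.9] 5 [-82.3 -70.    5. ] dist 23.0
[228.4 254.9] 15 [-82.6 -71.9  15. ] dist 21.1
[234.4 256. ] 5 [-70.8 -84.3   5. ] dist 19.7
[234.4 256. ] 15 [-71.2 -86.1  15. ] dist 18.7
[241.1 250.4] 5 [-44.9 -84.4   5. ] dist 44.8
[241.1 250.4] 15 [-45.4 -86.2  15. ] dist 43.9
```

View pics/s12c.png

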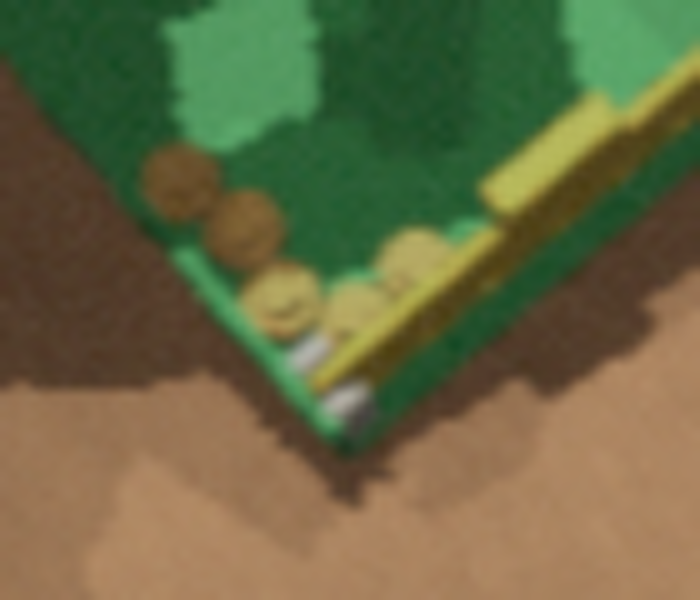

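Five fittings are visible in the corner, at about 72, 48, 23, 20 and 45 mm from tray_corner (limit 85). The tilted-tray overlay at about 30° matches the picture. I'll do one last check for rest and for the bystanders.

Run:
```python
from h import *
im,s=grab("side","s13.png");a=cv2.imread("pics/s12.png").astype(int);b=cv2.imread("pics/s13.png").astype(int)
print("maxdiff corner",abs(a-b)[225:285,200:270].max(),"mean",abs(a-b)[225:285,200:270].mean(),s['time_s'],s['gripper_width'],s['force'].round(1))
c=cv2.imread("pics/side0.png").astype(int)
for n,(r,q) in dict(pot=(228,341),tin=(197,311),bottle=(158,180)).items(): print(n,abs(b-c)[r-12:r+12,q-12:q+12].mean().round(1))
```

```text
maxdiff corner 27 mean 2.007936507936508 22.25 11.933856981957808 [-0.6  0.1 -1.7]
pot 4.2
tin 5.0
bottle 5.8
```

View pics/s13.png

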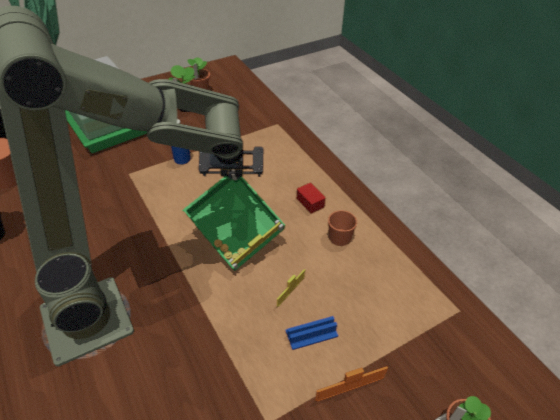

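The pot (341,228), the tin (311,197) and the visible part of the bottle (180,155) are where they began. The fittings haven't moved between the last frames, so I'll hand in.

```bash
python3 -c "
from workcell import env
print(env.job_done())"
```

```text
the job is handed in; nothing more can be done
None
```

I moved the yellow gate from the blue rack into the tray's grooves and pressed it home. Then I gripped the white lug and tilted the tray about its far corner to about 30°. I handed the job in at 22.3 s, still holding the lug.

**Last checks**
- **Gate:** it met the floor at the expected height (TCP z 65.8 mm) and held under about 15 N. The wrist picture showed it between the posts at both ends.
- **Tilt:** the tool's tilt measured 29.7°. The tray model drawn at 30° matches the side picture.
- **Low corner:** the lug carries only about 2 N, so the corner is resting on the bench. Around 12° of tilt the wrist briefly carried about 7 N, nearly the whole tray. That corner may have barely touched, or lifted slightly, until I lowered the arc by 2 mm.
- **Fittings:** I counted five by eye, at about 72, 48, 45, 23 and 20 mm from the corner (limit 85). They are at rest, and none were touched or spilled.
- **Bystanders:** the pot and the tin look unmoved. So does the bottle, though the arm hid part of it in the last picture.

**What disagreed**
- I gripped the gate about 6 mm off centre after misreading the wrist image's direction. I measured this and allowed for it when inserting the gate.
- In the tilted pose the detector found only two of the five fittings from the side and none from the top. The top view is mostly blocked by the arm, so the distances come from positions I picked by eye in the side picture.

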